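# Release the jar rack's ratchet stop and push it back to the marker

## Task

Make room in the jar rack for the next canister: press the orange release on the rack's sliding stop down with the closed fingertips and, keeping it pressed, push the stop back along its bar, away from the jars, until its red pointer lines up with the yellow marker clip on the front edge; then let go so that the ratchet catches there. Do it gently, without forcing the stop; grasp nothing, leave the marker clip where it is, and leave the jars and everything else standing where they are.

Things in the scene. Friction and masses are not known exactly. Their poses are not given: they have to be found in the camera images.
- rack: wooden jar rack fixed to the worktop; board 155 (x) x 450 (y) x 16 mm, origin under it on the worktop (board x = -70 to +85 mm). y runs along the steel bar (at x = +57 mm) from the wooden end plate (y = -212 mm, 100 mm high) to the dark end post (y = +213 mm, 76 mm high). Two jars, tops up to 122 mm above the worktop, stand at y = -205 to -80 mm. Pushing the stop back = along +y
- stop (a joint): position of the sliding stop on its bar, m: 0 nearest the jars, 0.190 fully back (along the rack's +y). Stop: grey face plate (138 mm in x, 8 mm thick, top 85 mm above the worktop) and, on its +y side, a black carriage with release and push fin. With the release down it slides with 0.7 N friction plus 15 N per m/s; with it up, +y is blocked and -y clicks over 6 mm teeth with about 5 N
- release (a joint): how far the orange release is pressed down, m: 0 up, 0.012 fully down. Spring: 4 N to start, 7 N fully down; it comes up when let go. The ratchet is free from about 0.004 on; 0.008 is a good depth to hold while pushing. When let go it rises to between 0.003 and 0 as the pawl meets the teeth, and the stop stays where it was left, to within a few mm (up to 6 mm of play in the tooth)
- release_top (a point): centre of the top of the orange release pad, 42 (x) x 44 (y) mm, 90 mm above the worktop when up; axes as the rack's. The back of the face plate is 32 mm away along -y, its top 5 mm below the pad. A fingertip on the pad presses it and, moving along the rack's +y, pushes the fin or drags the pad by friction
- fin (a point): middle of the near face of the black push fin at the +y end of the stop, 104 mm above the worktop, 30 mm along the rack's +y from the centre of the release; the fin is 48 mm wide (x), 10 mm thick, top 118 mm above the worktop, 28 mm above the pad; axes as the rack's
- stop_pointer (a point): the red pointer at the front end (rack -x side) of the stop's face plate: its front face, at mid-thickness of the plate, 40 mm above the worktop; 36 mm along the rack's -y from the centre of the release. Axes as the rack's
- marker_tip (a point): the yellow marker clip on the front edge of the rack's board, 14 mm wide, 14 mm deep, with a 4 mm wide upright tongue; this point is on the tongue near its top, 40 mm above the worktop. Axes as the rack's. The clip can slide along the edge but must stay; the pointer passes just behind it
- honey: jar with a yellow lid, 63 mm across, 94 mm high, standing in the rack next to the end plate; origin under its centre
- spice: spice jar with a red lid, 45 mm across, 106 mm high, standing in the rack nearest the stop; origin under its centre
- canister: canister with a green lid, 96 mm across, 121 mm high, behind the rack on the worktop; origin under its centre
- mug: white mug, 92 x 127 x 95 mm, on the worktop behind the rack; origin under its centre
- timer: white kitchen timer, 74 mm across, 50 mm high, on the worktop behind the rack; origin under its centre

How it is judged:
By the outcome, as a careful person would: the job done as asked, in the order asked, and still so for the second after the job is handed in, with the robot touching nothing.
It also fails if it takes over 42 s, if anything falls off the work surface, if the arm or the gripper's body presses on something with over 40 N, if the wrist force passes 120 N, or if a joint passes its speed limit or range.

## Robot

A 6-joint arm with a two-finger parallel gripper is mounted at the origin on a cart in front of the work surface, level with it; the furniture and walls round the work are solid. World frame = base frame: x ahead of the robot, y to its left, z up, the work surface at z = 0. Lengths are in m, angles in rad, forces in N, time in s.
With the tool pointing down it reaches from about 0.325 to 0.775 m from the base axis. Payload 5.5 kg.
Tool frame: the origin (TCP) lies midway between the tips of the shut fingers; the grasp point (between the pads) lies 19 mm behind it; z points along the fingers, y is the line along which they close (so a half turn about z gives the same grasp; the last joint's range is limited). The gripper opens to 85 mm and grips with 20 to 120 N. Pads are 22 mm wide; open, the fingers measure 114 mm over their backs; the gripper's body (76 mm by 85 mm) begins 54 mm behind the grasp point. The pads swing forward as they close: fully open they stand 13 mm farther back than shut.
Start: joints at [-1.191, 0.091, 1.231, -0, 1.82, -0.057], TCP at [0.254, -0.544, 0.231] pointing down, gripper open.
Joint ranges: [-2.87, 2.87], [-0.86, 2.18], [0.17, 2.46], [-1.51, 4.65], [0.06, 2.69], [-2.65, 2.65]. Speed limits (rad/s): [2.57, 2.57, 3.01, 3.14, 3.14, 3.14].

## Interface

Orientations are given as a rotation vector (axis times angle).
In Python, from bench import bot, get_image, calibration, job_done, outline_of, landmark_of gives the robot as it stands.
- The arm moves only by the tool carry_out, never from a script. Its argument "targets" is a list of rows, each an object of numbers: "gripper": the gripper command: -1 is fully open, 1 is shut, values between are in proportion; "dx", "dy", "dz": the shift along the tool's x, y, z in units of 20 mm (1.0 is 20 mm); "wx", "wy", "wz": the turn, a rotation vector about the tool's x, y, z in units of 0.08 rad (1.0 is 0.08 rad). A call has 1 to 8 rows; each row shifts and turns the commanded pose from where the row before left it, along the tool's axes as they then stand; what a row does not reach is not made up. A row lasts 1/10 s, in which the tool goes at most 50 mm and 8.59 degrees, less where a joint would pass 70% of its speed; a pose out of reach is approached as far as the arm can. A call with a number of a shift or a turn outside -1 to 1 is refused whole. A call with a gripper value outside its range is refused whole. The fingers move at their own pace and stop on an object; the grip force is fixed at half the most. Time passes only in rows, so rows that do not move let the fingers close. It gives the time, the measured TCP pose, the force, the opening and the grip force at its end, in the units of the state.
- bot.get_state(): the state, without advancing time (a new reading comes with each control period).
- get_image(name): name is "scene" or "top" or "wrist"; returns (picture, depth): 480x640x3 uint8, red, green, blue; 480x640 float32, m along the optical axis (not along the pixel's ray), 0 where there is no reading.
- calibration(name): a dict with "mtx" (3x3 intrinsics, pixels), "cam_to_world" (4x4, takes a point from camera to world coordinates). Camera axes: x right, y up, looking along -z (the intrinsics and any distortion apply to the point x, -y, -z); pixel columns grow to the right and rows downward; lengths in m; the calibration is good to about 2 mm. The wrist camera is an equidistant fisheye: a pixel r from the principal point sees the ray r / f radians off the axis. A picture is of the moment at which its call begins: read the wrist's pose just before it. calibration takes no time and is no camera call; for the wrist camera it gives the pose at the moment of the call.
- job_done(): hands the job in; it is judged then, once.
Trained networks look in the newest picture that a camera, given by its name, has taken for a name from the list of things; names that differ only in an ending like _2 or _b are one class to them, and where a whole thing is asked for, a point or a joint stands for the part that bears it (a point fixed in the world has none). Each returns a list of dicts, best first, with "confidence" (0 to 1); they miss things now and then, are a little off and sometimes report something else, mostly with a low value. They report only what shows in the picture. A call takes as long as a camera call.
- outline_of(camera, target): "region" (480x640 bool, what is visible of it) and "xy" ([column, row] in pixels, amid what is visible of it).
- landmark_of(camera, target): "xy" ([column, row] in pixels: a listed point, or the origin of a listed thing).
The state is a dict: "t": time; "q": joint angles; "qd": joint speeds; "joint_efforts": joint torques, N m; "tcp_pos": TCP position; "ee_rot": TCP orientation; "force": force on the tool from outside, world axes, zero at the start; "wrist_torque": the same for the moment, N m; "grip_width": opening from 0.0 (shut) to 1.0 (fully open); "gripper_force": force on a finger pad.
Only numpy, scipy, OpenCV 4.12 (cv2) and the standard library are available. Lean on these libraries where they do the work, as an engineer would, in place of code of your own. Each camera call takes 0.05 s, during which the arm holds its last target. There are 200 camera calls.

## Working session

There is one attempt and no reset: what is moved stays moved. The work goes in short steps, Python scripts to look and compute and a tool call to move; the robot and the scene stay as the last step left them, time stands still between calls to the robot, and variables do not carry over. Pictures are saved under pics/ and viewed, at most 10 in all, crops included, and the job is handed in when it is done.

Besides the shell and the picture viewer there is one more tool, called after "Emit:" by a JSON object that holds its "method" and its "body", one argument or row to a line. carry_out: Moves the arm, as the interface text tells. Its arguments: {"type":"object","properties":{"targets":{"type":"array","items":{"type":"object","properties":{"gripper":{"type":"number"},"dx":{"type":"number","minimum":-1,"maximum":1},"dy":{"type":"number","minimum":-1,"maximum":1},"dz":{"type":"number","minimum":-1,"maximum":1},"wx":{"type":"number","minimum":-1,"maximum":1},"wy":{"type":"number","minimum":-1,"maximum":1},"wz":{"type":"number","minimum":-1,"maximum":1}}}}},"required":["targets"]}

```bash
mkdir -p pics; cat > h.py <<'E'
import numpy as np,cv2
from bench import bot,get_image,calibration,job_done,outline_of,landmark_of
def ray(name,xy):
    c=calibration(name);M=np.array(c['mtx']);T=np.array(c['cam_to_world'])
    v=np.array([(xy[0]-M[0,2])/M[0,0],(xy[1]-M[1,2])/M[1,1]])
    if name=='wrist':
        r=np.hypot(*v);d=np.array([*(v/r*np.sin(r)),np.cos(r)]) if r>0 else np.array([0,0,1.])
    else: d=np.array([v[0],v[1],1.])
    return T[:3,3],T[:3,:3]@np.array([d[0],-d[1],-d[2]])
def atz(name,xy,z):
    o,d=ray(name,xy);return o+d*(z-o[2])/d[2]
E
python3 - <<'E'
from h import *
for n in ['scene','top']:
    im,d=get_image(n);cv2.imwrite(f'pics/{n}1.png',im[:,:,::-1])
    print(n,calibration(n)['cam_to_world'])
    for t,z in [('release_top',.09),('fin',.104),('stop_pointer',.04),('marker_tip',.04),('honey',0),('spice',0),('rack',0)]:
        for r in landmark_of(n,t)[:2]:
            print(t,np.round(r['confidence'],2),np.round(r['xy'],1),np.round(atz(n,r['xy'],z),4))
print(bot.get_state())
E
```

```text
scene [[-0.83923409  0.38993391 -0.37899562  0.17870558]
 [-0.54354545 -0.58151902  0.60530486  0.80464761]
 [ 0.01563573  0.71399382  0.69997739  0.80496999]
 [ 0.          0.          0.          1.        ]]
release_top 0.78 [317.7 253.5] [0.5492 0.2134 0.09  ]
fin 0.87 [306.7 263.2] [0.5451 0.2562 0.104 ]
stop_pointer 0.96 [385.3 291.1] [0.4176 0.184  0.04  ]
marker_tip 0.74 [351.1 341.7] [0.4134 0.3167 0.04  ]
honey 0.92 [384.4 257.6] [ 0.4743  0.0719 -0.    ]
honey 0.17 [336.6 313.3] [0.4809 0.2509 0.    ]
spice 0.58 [370.4 271.6] [0.4794 0.1225 0.    ]
rack 0.55 [337.5 311.6] [0.4816 0.2465 0.    ]
rack 0.39 [258.7 236.8] [0.7284 0.1674 0.    ]
top [[ 0.09132439  0.97549791 -0.20015914  0.42214619]
 [-0.99580394  0.08827573 -0.0241228   0.16365405]
 [-0.00586254  0.20152226  0.97946639  0.90929093]
 [ 0.          0.          0.          1.        ]]
release_top 0.82 [297.3 264.7] [0.5386 0.2204 0.09  ]
fin 0.63 [276.4 260.4] [0.5406 0.2545 0.104 ]
marker_tip 0.56 [233.  337.7] [0.4091 0.3215 0.04  ]
honey 0.76 [372.1 319.7] [0.4634 0.081  0.    ]
spice 0.81 [336.  307.1] [0.48   0.1483 0.    ]
rack 0.97 [278.7 297.8] [0.4873 0.2544 0.    ]
{'t': 0.8, 'q': array([-1.19069904e+00,  9.11070893e-02,  1.23068223e+00, -3.56755356e-07,
        1.81982508e+00, -5.67298118e-02]), 'qd': array([-5.29457878e-04,  2.91912360e-04, -3.71733307e-04,  8.04470188e-04,
        4.36242607e-04,  1.73621998e-05]), 'joint_efforts': array([-3.21164822e-03, -4.58426285e+01, -4.18070447e+01, -3.35972436e-04,
        6.49470567e-04, -8.61587836e-06]), 'tcp_pos': array([ 0.25382613, -0.54367771,  0.23128101]), 'ee_rot': array([-3.06693519e+00, -6.80719087e-01,  6.03279645e-06]), 'force': array([ 0.2345006 , -0.74791554, -0.86567748]), 'wrist_torque': array([-0.03074754, -0.02045336,  0.00461649]), 'gripper_force': 0.0, 'grip_width': 1.0006065499300463}
```

View pics/scene1.png

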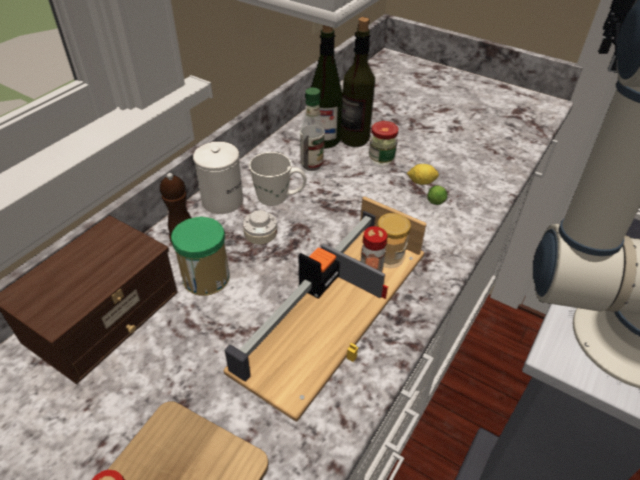

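View pics/top1.png

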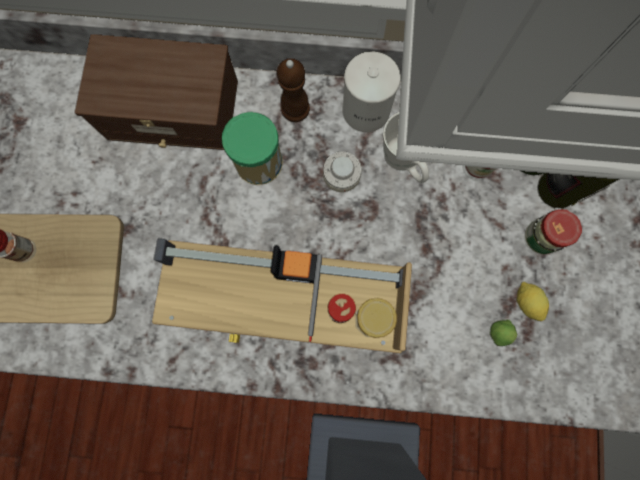

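The scene shows the rack running almost along world y. In the top view, the orange release is at about (297,264), the red pointer at (311,338), the yellow clip at (233,338) and the end post at (165,252). A wall cabinet covers the upper right of that view.

```bash
python3 - <<'E'
from h import *
for n in ['top','scene']:
    im=cv2.imread(f'pics/{n}1.png');h=cv2.cvtColor(im,cv2.COLOR_BGR2HSV)
    def blob(t,lo,hi,c,z,r=16):
        m=cv2.inRange(h,np.array(lo),np.array(hi));w=np.zeros_like(m);cv2.circle(w,c,r,255,-1)
        ys,xs=np.nonzero(m&w)
        if len(xs): p=(xs.mean(),ys.mean());print(n,t,len(xs),np.round(p,1),xs.min(),xs.max(),ys.min(),ys.max(),np.round(atz(n,p,z),4))
    T=n=='top'
    blob('release',(5,180,120),(18,255,255),(297,265) if T else (320,258),.09,24)
    blob('pointer',(0,150,60),(5,255,255),(311,338) if T else (385,291),.04,9)
    blob('marker',(20,150,100),(35,255,255),(233,338) if T else (351,345),.04,12)
for p,z in [((155,325),.016),((405,349),.016),((170,252),.07),((398,275),.07)]: print(p,atz('top',p,z).round(4))
# board edges from top, world yaw
get_image('top')
for r in outline_of('top','rack')[:1]:
    reg=r['region'];ys,xs=np.nonzero(reg)
    pts=[]
    for c in list(range(175,222,4))+list(range(245,300,4))+list(range(320,380,4)):
        pts.append(atz('top',(c,ys[xs==c].max()),.016))
    pts=np.array(pts);f=np.polyfit(pts[:,1],pts[:,0],1);print('edge x=f(y)',f,np.abs(np.polyval(f,pts[:,1])-pts[:,0]).max())
for t in ['release','stop']:
    for r in outline_of('top',t)[:1]:print(t,r['xy'],r['confidence'])
# cabinet height
im,d=get_image('top');print('cab depth',d[150,600],d[165,420],d[60,500], d[100,450]);
for p in [(420,165),(600,165)]:
    o,v=ray('top',p);T=np.array(calibration('top')['cam_to_world']);print(o+v*d[p[1],p[0]])
E
```

```text
top release 14 [295.6 273.9] 284 310 256 276 [0.523  0.2217 0.09  ]
top pointer 4 [310.  338.5] 310 310 337 340 [0.4199 0.189  0.04  ]
top marker 32 [233.8 338. ] 230 237 335 341 [0.4087 0.3201 0.04  ]
scene release 301 [322.9 257.7] 310 335 249 270 [0.5354 0.2172 0.09  ]
scene pointer 42 [383.9 290.6] 382 386 285 297 [0.4204 0.1845 0.04  ]
scene marker 109 [351.7 350.3] 347 357 343 357 [0.4037 0.3311 0.04  ]
(155, 325) [0.418  0.4675 0.016 ]
(405, 349) [0.4171 0.0212 0.016 ]
(170, 252) [0.5436 0.4431 0.07  ]
(398, 275) [0.5393 0.0488 0.07  ]
edge x=f(y) [0.02444527 0.40908928] 0.001748622282276402
release [295.9, 262.7] 0.69
stop [297.1, 271.1] 0.74
cab depth 0.4243592 0.86941785 0.31268704 0.36405903
[0.73548378 0.02364589 0.08223054]
[ 0.59750934 -0.06975236  0.48460103]
```

Emit:
{"method": "carry_out", "body": {
  "targets": [
    {"dx":0.5,"dy":-0.5,"gripper":1},
    {"dx":1,"dy":-1,"gripper":1},
    {"dx":1,"dy":-1,"gripper":1},
    {"dx":1,"dy":-1,"gripper":1},
    {"dx":1,"dy":-1,"gripper":1},
    {"dx":1,"dy":-1,"gripper":1},
    {"dx":1,"dy":-1,"gripper":1},
    {"dx":1,"dy":-1,"gripper":1}
  ]
}}

```text
$.targets[0]: bad value
```

Emit:
{"method": "carry_out", "body": {
  "targets": [
    {"dx":1,"dy":-1,"gripper":1},
    {"dx":1,"dy":-1,"gripper":1},
    {"dx":1,"dy":-1,"gripper":1},
    {"dx":1,"dy":-1,"gripper":1},
    {"dx":1,"dy":-1,"gripper":1},
    {"dx":1,"dy":-1,"gripper":1},
    {"dx":1,"dy":-1,"gripper":1},
    {"dx":1,"dy":-1,"gripper":1}
  ]
}}

```text
$.targets[0]: bad value
```

Emit:
{"method": "carry_out", "body": {
  "targets": [
    {"dx":1,"dy":-1,"gripper":1},
    {"dx":1,"dy":-1,"gripper":1},
    {"dx":1,"dy":-1,"gripper":1},
    {"dx":1,"dy":-1,"gripper":1},
    {"dx":1,"dy":-1,"gripper":1},
    {"dx":1,"dy":-1,"gripper":1},
    {"dx":1,"dy":-1,"gripper":1},
    {"dx":1,"dy":-1,"gripper":1}
  ]
}}

```text
$.targets[0]: bad value
```

Emit:
{"method": "carry_out", "body": {
  "targets": [
    {"dx":1,"dy":-1,"gripper":1},
    {"dx":1,"dy":-1,"gripper":1},
    {"dx":1,"dy":-1,"gripper":1},
    {"dx":1,"dy":-1,"gripper":1},
    {"dx":1,"dy":-1,"gripper":1},
    {"wz":-1,"gripper":1},
    {"wz":-1,"gripper":1},
    {"wz":-1,"gripper":1}
  ]
}}

```text
$.targets[0]: bad value
```

Emit:
{"method": "carry_out", "body": {
  "targets": [
    {"wz":-1,"gripper":1},
    {"wz":-1,"gripper":1},
    {"wz":-1,"gripper":1},
    {"wz":-1,"gripper":1},
    {"wz":-1,"gripper":1},
    {"wz":-1,"gripper":1},
    {"wz":-1,"gripper":1},
    {"wz":-1,"gripper":1}
  ]
}}

```text
$.targets[0]: bad value
```

Emit:
{"method": "carry_out", "body": {
  "targets": [
    {"wz":-1,"gripper":1},
    {"wz":-1,"gripper":1},
    {"wz":-1,"gripper":1},
    {"gripper":1},
    {"gripper":1}
  ]
}}

```text
$.targets[0]: bad value
```

Emit:
{"method": "carry_out", "body": {
  "targets": [
    {"dx":0.5,"dy":-0.5,"dz":0,"wx":0,"wy":0,"wz":0,"gripper":1},
    {"dx":1,"dy":-1,"dz":0,"wx":0,"wy":0,"wz":0,"gripper":1}
  ]
}}

```text
t: 1.25
tcp_pos: [0.268, -0.5036, 0.2305]
ee_rot: [-3.067, -0.678, 0.001]
force: [1.5, 0.4, 1.2]
grip_width: 0.689
gripper_force: 0.0
```

Emit:
{"method": "carry_out", "body": {
  "targets": [
    {"dx":1,"dy":-1,"dz":0,"wx":0,"wy":0,"wz":0,"gripper":1},
    {"dx":1,"dy":-1,"dz":0,"wx":0,"wy":0,"wz":0,"gripper":1},
    {"dx":1,"dy":-1,"dz":0,"wx":0,"wy":0,"wz":0,"gripper":1},
    {"dx":1,"dy":-1,"dz":0,"wx":0,"wy":0,"wz":0,"gripper":1},
    {"dx":1,"dy":-1,"dz":0,"wx":0,"wy":0,"wz":0,"gripper":1},
    {"dx":1,"dy":-1,"dz":0,"wx":0,"wy":0,"wz":0,"gripper":1},
    {"dx":1,"dy":-1,"dz":0,"wx":0,"wy":0,"wz":0,"gripper":1},
    {"dx":1,"dy":-1,"dz":0,"wx":0,"wy":0,"wz":0,"gripper":1}
  ]
}}

```text
t: 2.05
tcp_pos: [0.3458, -0.2892, 0.2314]
ee_rot: [3.067, 0.681, 0.001]
force: [0.1, 0.3, 1.0]
grip_width: -0.001
gripper_force: 0.0
```

Emit:
{"method": "carry_out", "body": {
  "targets": [
    {"dx":1,"dy":-1,"dz":0,"wx":0,"wy":0,"wz":0,"gripper":1},
    {"dx":1,"dy":-1,"dz":0,"wx":0,"wy":0,"wz":0,"gripper":1},
    {"dx":1,"dy":-1,"dz":0,"wx":0,"wy":0,"wz":0,"gripper":1},
    {"dx":1,"dy":-1,"dz":0,"wx":0,"wy":0,"wz":0,"gripper":1},
    {"dx":1,"dy":-1,"dz":0,"wx":0,"wy":0,"wz":0,"gripper":1},
    {"dx":1,"dy":-1,"dz":0,"wx":0,"wy":0,"wz":0,"gripper":1},
    {"dx":1,"dy":-1,"dz":0,"wx":0,"wy":0,"wz":0,"gripper":1},
    {"dx":1,"dy":-1,"dz":0,"wx":0,"wy":0,"wz":0,"gripper":1}
  ]
}}

```text
t: 2.85
tcp_pos: [0.4227, -0.0766, 0.2314]
ee_rot: [3.067, 0.681, 0.001]
force: [0.5, 0.5, 0.0]
grip_width: -0.001
gripper_force: 0.0
```

Emit:
{"method": "carry_out", "body": {
  "targets": [
    {"dx":1,"dy":-1,"dz":0,"wx":0,"wy":0,"wz":0,"gripper":1},
    {"dx":1,"dy":-1,"dz":0,"wx":0,"wy":0,"wz":0,"gripper":1},
    {"dx":1,"dy":-1,"dz":0,"wx":0,"wy":0,"wz":0,"gripper":1},
    {"dx":1,"dy":-1,"dz":0,"wx":0,"wy":0,"wz":0,"gripper":1},
    {"dx":1,"dy":-1,"dz":0,"wx":0,"wy":0,"wz":0,"gripper":1},
    {"dx":1,"dy":-1,"dz":0,"wx":0,"wy":0,"wz":0,"gripper":1},
    {"dx":1,"dy":-1,"dz":0,"wx":0,"wy":0,"wz":0,"gripper":1},
    {"dx":1,"dy":-1,"dz":0,"wx":0,"wy":0,"wz":0,"gripper":1}
  ]
}}

```text
t: 3.65
tcp_pos: [0.4997, 0.1359, 0.2315]
ee_rot: [-3.067, -0.682, -0.001]
force: [-0.1, 0.5, -0.2]
grip_width: -0.001
gripper_force: 0.0
```

Emit:
{"method": "carry_out", "body": {
  "targets": [
    {"dx":1,"dy":-1,"dz":0,"wx":0,"wy":0,"wz":0,"gripper":1},
    {"dx":1,"dy":-1,"dz":0,"wx":0,"wy":0,"wz":0,"gripper":1},
    {"dx":0.5,"dy":-0.5,"dz":0,"wx":0,"wy":0,"wz":0,"gripper":1},
    {"dx":0,"dy":0,"dz":0,"wx":0,"wy":0,"wz":-1,"gripper":1},
    {"dx":0,"dy":0,"dz":0,"wx":0,"wy":0,"wz":-1,"gripper":1},
    {"dx":0,"dy":0,"dz":0,"wx":0,"wy":0,"wz":-1,"gripper":1},
    {"dx":0,"dy":0,"dz":0,"wx":0,"wy":0,"wz":-1,"gripper":1},
    {"dx":0,"dy":0,"dz":0,"wx":0,"wy":0,"wz":-1,"gripper":1}
  ]
}}

```text
t: 4.45
tcp_pos: [0.5238, 0.2004, 0.2315]
ee_rot: [2.868, 1.281, -0.0]
force: [-0.3, 0.4, 0.6]
grip_width: 0.005
gripper_force: 0.0
```

Emit:
{"method": "carry_out", "body": {
  "targets": [
    {"dx":0,"dy":0,"dz":0,"wx":0,"wy":0,"wz":-1,"gripper":1},
    {"dx":0,"dy":0,"dz":0,"wx":0,"wy":0,"wz":-1,"gripper":1},
    {"dx":0,"dy":0,"dz":0,"wx":0,"wy":0,"wz":-1,"gripper":1},
    {"dx":0,"dy":0,"dz":0,"wx":0,"wy":0,"wz":-1,"gripper":1},
    {"dx":0,"dy":0,"dz":0,"wx":0,"wy":0,"wz":-1,"gripper":1},
    {"dx":0,"dy":0,"dz":0,"wx":0,"wy":0,"wz":-1,"gripper":1},
    {"dx":0,"dy":0,"dz":0,"wx":0,"wy":0,"wz":-1,"gripper":1},
    {"dx":0,"dy":0,"dz":0,"wx":0,"wy":0,"wz":-1,"gripper":1}
  ]
}}

```text
t: 5.25
tcp_pos: [0.5238, 0.2004, 0.2315]
ee_rot: [2.32, 2.118, -0.0]
force: [0.4, -0.9, 1.1]
grip_width: -0.001
gripper_force: 0.0
```

Emit:
{"method": "carry_out", "body": {
  "targets": [
    {"dx":0,"dy":0,"dz":0,"wx":0,"wy":0,"wz":-1,"gripper":1},
    {"dx":0,"dy":0,"dz":0,"wx":0,"wy":0,"wz":0,"gripper":1},
    {"dx":0,"dy":0,"dz":0,"wx":0,"wy":0,"wz":0,"gripper":1}
  ]
}}

```text
t: 5.55
tcp_pos: [0.524, 0.2005, 0.2314]
ee_rot: [2.239, 2.203, 0.0]
force: [-0.3, 0.9, -0.7]
grip_width: 0.002
gripper_force: 0.0
```

```bash
python3 - <<'E'
from h import *
from scipy.spatial.transform import Rotation as R
im,d=get_image('wrist');cv2.imwrite('pics/wrist1.png',im[:,:,::-1])
for t,z in [('release_top',.09),('fin',.104),('stop_pointer',.04),('marker_tip',.04)]:
    for r in landmark_of('wrist',t)[:2]:
        print(t,np.round(r['confidence'],2),np.round(r['xy'],1),np.round(atz('wrist',r['xy'],z),4))
s=bot.get_state();print(s['t'],s['tcp_pos'],s['force'],s['q'],s['grip_width']);print(R.from_rotvec(s['ee_rot']).as_matrix().round(4))
print(calibration('wrist'))
E
```

```text
release_top 0.79 [337.9 195.9] [0.5405 0.2214 0.09  ]
fin 0.64 [340.7 162.1] [0.5419 0.2497 0.104 ]
stop_pointer 0.62 [204.9 225.4] [0.4156 0.1847 0.04  ]
marker_tip 0.79 [189.6  81.1] [0.4099 0.3225 0.04  ]
5.8 [0.52429231 0.20059865 0.23129164] [ 0.21250679 -0.7230428  -0.42431911] [ 3.04822629e-01 -1.32327043e-02  1.33767955e+00 -4.86996088e-06
  1.81717978e+00  3.19577204e-01] 0.0005891214956732107
[[ 0.0148  0.9999 -0.    ]
 [ 0.9999 -0.0148 -0.    ]
 [-0.     -0.     -1.    ]]
{'mtx': array([[371.64829954,   0.        , 316.92624426],
       [  0.        , 371.64829954, 237.26539808],
       [  0.        ,   0.        ,   1.        ]]), 'cam_to_world': array([[ 9.99901520e-01,  1.33316689e-02,  4.38382267e-03,
         5.25121750e-01],
       [-1.40338506e-02,  9.48784973e-01,  3.15610720e-01,
         2.82083232e-01],
       [ 4.83125410e-05, -3.15641160e-01,  9.48878631e-01,
         3.73617340e-01],
       [ 0.00000000e+00,  0.00000000e+00,  0.00000000e+00,
         1.00000000e+00]])}
```

View pics/wrist1.png

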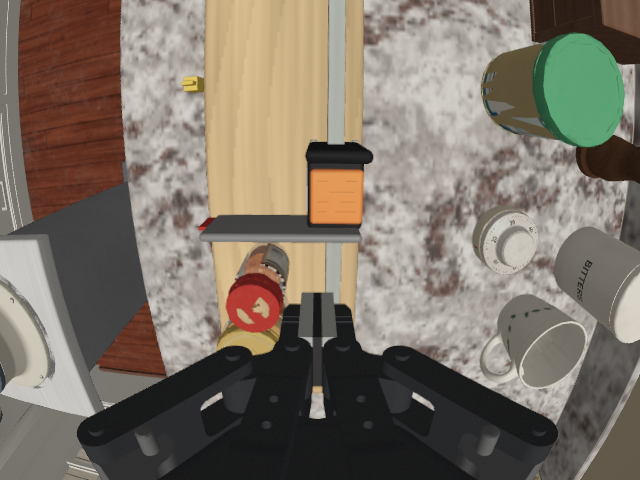

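The wrist picture shows the release at (338,196), the fin at (341,162), the pointer at (205,225) and the marker at (190,81). These agree with the top and scene estimates. The tool is aligned with the rack, so I go above the pad.

Emit:
{"method": "carry_out", "body": {
  "targets": [
    {"dx":0.8,"dy":0.4,"dz":0.5,"wx":0,"wy":0,"wz":0,"gripper":1},
    {"dx":0.8,"dy":0.4,"dz":1,"wx":0,"wy":0,"wz":0,"gripper":1},
    {"dx":0,"dy":0,"dz":1,"wx":0,"wy":0,"wz":0,"gripper":1},
    {"dx":0,"dy":0,"dz":1,"wx":0,"wy":0,"wz":0,"gripper":1},
    {"dx":0,"dy":0,"dz":1,"wx":0,"wy":0,"wz":0,"gripper":1},
    {"dx":0,"dy":0,"dz":1,"wx":0,"wy":0,"wz":0,"gripper":1},
    {"dx":0,"dy":0,"dz":0.8,"wx":0,"wy":0,"wz":0,"gripper":1},
    {"dx":0,"dy":0,"dz":0,"wx":0,"wy":0,"wz":0,"gripper":1}
  ]
}}

```text
t: 6.6
tcp_pos: [0.5394, 0.2319, 0.1021]
ee_rot: [-2.236, -2.204, 0.007]
force: [0.2, 0.1, 0.0]
grip_width: 0.002
gripper_force: 0.0
```

```bash
python3 - <<'E'
from h import *
im,d=get_image('wrist');cv2.imwrite('pics/wrist2.png',im[:,:,::-1])
for t,z in [('release_top',.09),('fin',.104),('stop_pointer',.04),('marker_tip',.04)]:
    for r in landmark_of('wrist',t)[:2]:
        print(t,np.round(r['confidence'],2),np.round(r['xy'],1),np.round(atz('wrist',r['xy'],z),4))
s=bot.get_state();print(s['t'],s['tcp_pos'],s['force'])
E
```

```text
fin 0.65 [314.7 277.5] [0.5402 0.2478 0.104 ]
stop_pointer 0.9 [140.4 319.5] [0.4152 0.1848 0.04  ]
marker_tip 0.7 [105.6 117.8] [0.4122 0.3241 0.04  ]
6.85 [0.5415358  0.23266275 0.10698198] [1.1946088  0.21569225 0.36169733]
```

View pics/wrist2.png

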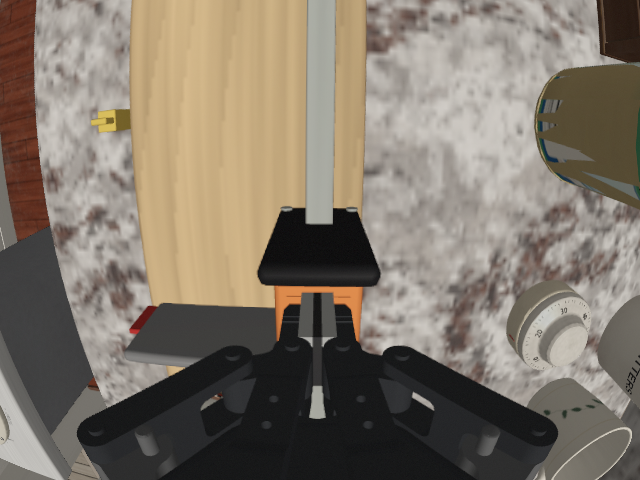

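The fingertips are centred over the orange pad with the fin (~row 280) just ahead of them. I press slowly.

Emit:
{"method": "carry_out", "body": {
  "targets": [
    {"dx":0,"dy":0,"dz":0.3,"wx":0,"wy":0,"wz":0,"gripper":1},
    {"dx":0,"dy":0,"dz":0.3,"wx":0,"wy":0,"wz":0,"gripper":1},
    {"dx":0,"dy":0,"dz":0.2,"wx":0,"wy":0,"wz":0,"gripper":1},
    {"dx":0,"dy":0,"dz":0.1,"wx":0,"wy":0,"wz":0,"gripper":1},
    {"dx":0,"dy":0,"dz":0.1,"wx":0,"wy":0,"wz":0,"gripper":1},
    {"dx":0,"dy":0,"dz":0.1,"wx":0,"wy":0,"wz":0,"gripper":1},
    {"dx":0,"dy":0,"dz":0,"wx":0,"wy":0,"wz":0,"gripper":1},
    {"dx":0,"dy":0,"dz":0,"wx":0,"wy":0,"wz":0,"gripper":1}
  ]
}}

```text
t: 7.65
tcp_pos: [0.5408, 0.2325, 0.0838]
ee_rot: [-2.237, -2.206, -0.0]
force: [-2.5, 0.0, 5.1]
grip_width: -0.0
gripper_force: 2.6
```

Emit:
{"method": "carry_out", "body": {
  "targets": [
    {"dx":0,"dy":0,"dz":0.1,"wx":0,"wy":0,"wz":0,"gripper":1},
    {"dx":0,"dy":0,"dz":0,"wx":0,"wy":0,"wz":0,"gripper":1},
    {"dx":0.1,"dy":0,"dz":0,"wx":0,"wy":0,"wz":0,"gripper":1},
    {"dx":0.1,"dy":0,"dz":0,"wx":0,"wy":0,"wz":0,"gripper":1},
    {"dx":0.2,"dy":0,"dz":0,"wx":0,"wy":0,"wz":0,"gripper":1},
    {"dx":0.2,"dy":0,"dz":0,"wx":0,"wy":0,"wz":0,"gripper":1},
    {"dx":0.2,"dy":0,"dz":0,"wx":0,"wy":0,"wz":0,"gripper":1},
    {"dx":0.2,"dy":0,"dz":0,"wx":0,"wy":0,"wz":0,"gripper":1}
  ]
}}

```text
t: 8.45
tcp_pos: [0.5412, 0.2525, 0.082]
ee_rot: [2.237, 2.205, 0.001]
force: [-2.8, -1.8, 5.7]
grip_width: -0.004
gripper_force: 2.8
```

```bash
python3 - <<'E'
from h import *
im,d=get_image('wrist')
for t,z in [('fin',.104),('stop_pointer',.04),('marker_tip',.04)]:
    for r in landmark_of('wrist',t)[:1]:
        print(t,np.round(r['confidence'],2),np.round(r['xy'],1),np.round(atz('wrist',r['xy'],z),4))
s=bot.get_state();print(s['t'],s['tcp_pos'],s['force'])
E
```

```text
fin 0.95 [312.6 301.2] [0.5395 0.2699 0.104 ]
stop_pointer 0.94 [126.2 334.5] [0.4158 0.208  0.04  ]
8.65 [0.54124053 0.25305917 0.08212114] [-2.84716429  0.64658737  6.32497645]
```

The stop slides freely with the pad, and the force is under 7 N. I continue.

Emit:
{"method": "carry_out", "body": {
  "targets": [
    {"dx":0.2,"dy":0,"dz":0,"wx":0,"wy":0,"wz":0,"gripper":1},
    {"dx":0.3,"dy":0,"dz":0,"wx":0,"wy":0,"wz":0,"gripper":1},
    {"dx":0.3,"dy":0,"dz":0,"wx":0,"wy":0,"wz":0,"gripper":1},
    {"dx":0.3,"dy":0,"dz":0,"wx":0,"wy":0,"wz":0,"gripper":1},
    {"dx":0.3,"dy":0,"dz":0,"wx":0,"wy":0,"wz":0,"gripper":1},
    {"dx":0.3,"dy":0,"dz":0,"wx":0,"wy":0,"wz":0,"gripper":1},
    {"dx":0.3,"dy":0,"dz":0,"wx":0,"wy":0,"wz":0,"gripper":1},
    {"dx":0.3,"dy":0,"dz":0,"wx":0,"wy":0,"wz":0,"gripper":1}
  ]
}}

```text
t: 9.45
tcp_pos: [0.5423, 0.2985, 0.0822]
ee_rot: [2.237, 2.205, 0.002]
force: [-1.0, -2.1, 6.2]
grip_width: -0.001
gripper_force: 2.8
```

Emit:
{"method": "carry_out", "body": {
  "targets": [
    {"dx":0.3,"dy":0,"dz":0,"wx":0,"wy":0,"wz":0,"gripper":1},
    {"dx":0.3,"dy":0,"dz":0,"wx":0,"wy":0,"wz":0,"gripper":1},
    {"dx":0.3,"dy":0,"dz":0,"wx":0,"wy":0,"wz":0,"gripper":1},
    {"dx":0.3,"dy":0,"dz":0,"wx":0,"wy":0,"wz":0,"gripper":1},
    {"dx":0.3,"dy":0,"dz":0,"wx":0,"wy":0,"wz":0,"gripper":1},
    {"dx":0.3,"dy":0,"dz":0,"wx":0,"wy":0,"wz":0,"gripper":1},
    {"dx":0.2,"dy":0,"dz":0,"wx":0,"wy":0,"wz":0,"gripper":1},
    {"dx":0,"dy":0,"dz":0,"wx":0,"wy":0,"wz":0,"gripper":1}
  ]
}}

```text
t: 10.25
tcp_pos: [0.5432, 0.3393, 0.0825]
ee_rot: [2.236, 2.206, 0.005]
force: [0.9, 0.0, 6.6]
grip_width: 0.0
gripper_force: 2.8
```

```bash
python3 - <<'E'
from h import *
for n in ['wrist','scene','top']:
    im,d=get_image(n);cv2.imwrite(f'pics/{n}3.png',im[:,:,::-1])
    for t,z in [('fin',.104),('stop_pointer',.04),('marker_tip',.04)]:
        for r in landmark_of(n,t)[:1]:
            print(n,t,np.round(r['confidence'],2),np.round(r['xy'],1),np.round(atz(n,r['xy'],z),4))
s=bot.get_state();print(s['t'],s['tcp_pos'],s['force'])
a=cv2.imread('pics/scene3.png')[280:380,290:420];b=cv2.imread('pics/top3.png')[300:370,190:300]
c=cv2.imread('pics/wrist3.png')[200:440,60:300]
f=lambda i:cv2.resize(i,(390,290),interpolation=cv2.INTER_CUBIC)
cv2.imwrite('pics/c3.png',np.vstack([np.hstack([f(a),f(b)]),np.hstack([f(c),f(c)])]))
E
```

```text
wrist fin 0.68 [311.9 299.2] [0.5412 0.3565 0.104 ]
wrist stop_pointer 0.73 [123.5 336.8] [0.415  0.2919 0.04  ]
wrist marker_tip 0.95 [107.8 296.4] [0.411  0.3217 0.04  ]
scene fin 0.77 [271.1 301. ] [0.5464 0.361  0.104 ]
scene stop_pointer 0.92 [353.  330.8] [0.4222 0.2952 0.04  ]
scene marker_tip 0.51 [349.1 342.7] [0.4152 0.3203 0.04  ]
top fin 0.28 [248.1 334. ] [0.418  0.2865 0.104 ]
top stop_pointer 0.57 [244.7 334.9] [0.4156 0.302  0.04  ]
top marker_tip 0.49 [234.7 338.6] [0.4078 0.3184 0.04  ]
10.85 [0.54319939 0.33901613 0.08257473] [0.56762373 0.28207458 6.74507937]
```

View pics/c3.png

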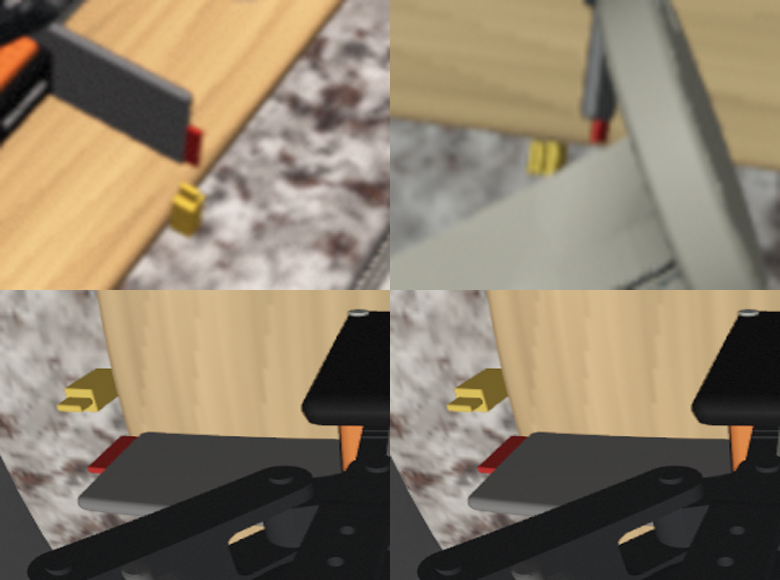

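About 27 mm remain. The clip is ahead of the red pointer in the wrist and scene crops. I advance 20 mm and look again.

Emit:
{"method": "carry_out", "body": {
  "targets": [
    {"dx":0.2,"dy":0,"dz":0,"wx":0,"wy":0,"wz":0,"gripper":1},
    {"dx":0.2,"dy":0,"dz":0,"wx":0,"wy":0,"wz":0,"gripper":1},
    {"dx":0.2,"dy":0,"dz":0,"wx":0,"wy":0,"wz":0,"gripper":1},
    {"dx":0.2,"dy":0,"dz":0,"wx":0,"wy":0,"wz":0,"gripper":1},
    {"dx":0.2,"dy":0,"dz":0,"wx":0,"wy":0,"wz":0,"gripper":1},
    {"dx":0,"dy":0,"dz":0,"wx":0,"wy":0,"wz":0,"gripper":1}
  ]
}}

```text
t: 11.45
tcp_pos: [0.5436, 0.3592, 0.0826]
ee_rot: [2.236, 2.205, 0.005]
force: [1.9, 0.7, 5.2]
grip_width: 0.001
gripper_force: 2.8
```

```bash
cat > look.py <<'E'
from h import *
import sys
k=sys.argv[1]
for n in ['wrist','scene','top']:
    im,d=get_image(n);cv2.imwrite(f'pics/{n}{k}.png',im[:,:,::-1])
    for t,z in [('stop_pointer',.04),('marker_tip',.04)]:
        for r in landmark_of(n,t)[:1]:
            print(n,t,np.round(r['confidence'],2),np.round(r['xy'],1),np.round(atz(n,r['xy'],z),4))
s=bot.get_state();print(s['t'],s['tcp_pos'],s['force'])
a=cv2.imread(f'pics/scene{k}.png')[310:370,310:390];b=cv2.imread(f'pics/top{k}.png')[310:355,205:265]
c=cv2.imread(f'pics/wrist{k}.png')[270:390,80:240]
f=lambda i:cv2.resize(i,(400,300),interpolation=cv2.INTER_CUBIC)
cv2.imwrite(f'pics/c{k}.png',np.vstack([np.hstack([f(a),f(b)]),np.hstack([f(c),f(c)*0])]))
E
python3 look.py 4
```

```text
wrist stop_pointer 0.75 [122.6 333.8] [0.4154 0.3143 0.04  ]
wrist marker_tip 0.9 [116.5 324.4] [0.4126 0.3213 0.04  ]
scene stop_pointer 0.79 [347.2 339.8] [0.4209 0.317  0.04  ]
scene marker_tip 0.49 [350.2 346.1] [0.4101 0.3253 0.04  ]
top stop_pointer 0.85 [236.8 332.4] [0.4186 0.3161 0.04  ]
11.9 [0.54365541 0.35900405 0.08264984] [2.23374028 0.61651632 5.69963798]
```

View pics/c4.png

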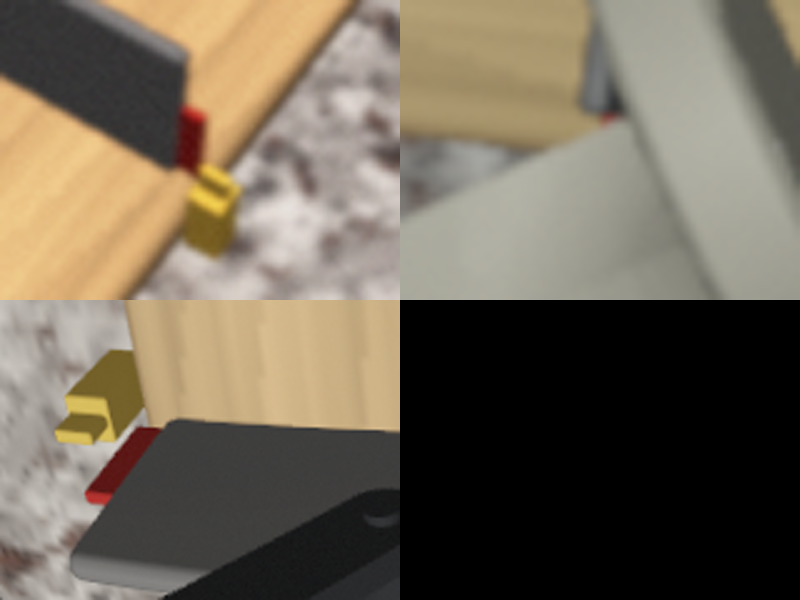

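Remaining distance is about 7–9 mm by wrist and scene. I move 5 mm more and look.

Emit:
{"method": "carry_out", "body": {
  "targets": [
    {"dx":0.1,"dy":0,"dz":0,"wx":0,"wy":0,"wz":0,"gripper":1},
    {"dx":0.1,"dy":0,"dz":0,"wx":0,"wy":0,"wz":0,"gripper":1},
    {"dx":0.1,"dy":0,"dz":0,"wx":0,"wy":0,"wz":0,"gripper":1},
    {"dx":0,"dy":0,"dz":0,"wx":0,"wy":0,"wz":0,"gripper":1}
  ]
}}

```text
t: 12.3
tcp_pos: [0.5438, 0.3648, 0.0826]
ee_rot: [2.236, 2.205, 0.005]
force: [1.0, -0.5, 4.9]
grip_width: -0.001
gripper_force: 2.8
```

```bash
python3 look.py 5; python3 - <<'E'
from h import *
# predicted scene/wrist pixels of points along pointer line and the tongue
def proj(n,p):
    c=calibration(n);M=np.array(c['mtx']);T=np.linalg.inv(np.array(c['cam_to_world']));q=T[:3,:3]@p+T[:3,3]
    v=np.array([q[0],-q[1],-q[2]])
    if n=='wrist':
        th=np.arctan2(np.hypot(v[0],v[1]),v[2]);u=v[:2]/np.hypot(v[0],v[1])*th
    else:u=v[:2]/v[2]
    return (M[0,0]*u[0]+M[0,2],M[1,1]*u[1]+M[1,2])
for n in ['scene','wrist']:
  for y in (.310,.315,.32,.325):
    print(n,y,[np.round(proj(n,np.array([x,y,.04])),1).tolist() for x in (.410,.418)])
E
```

```text
wrist stop_pointer 0.64 [123.  334.8] [0.4156 0.3192 0.04  ]
wrist marker_tip 0.64 [114.3 332.5] [0.409  0.3205 0.04  ]
scene stop_pointer 0.76 [345.8 341.1] [0.4216 0.3206 0.04  ]
scene marker_tip 0.68 [349.7 341.9] [0.4152 0.3184 0.04  ]
top stop_pointer 0.51 [221.1 255. ] [0.5508 0.3612 0.04  ]
12.75 [0.54377623 0.36483945 0.08263267] [0.41703017 0.04212994 4.80850137]
scene 0.31 [[354.8, 339.9], [350.8, 337.8]]
scene 0.315 [[353.3, 341.9], [349.3, 339.8]]
scene 0.32 [[351.8, 344.0], [347.8, 341.8]]
scene 0.325 [[350.3, 346.0], [346.3, 343.8]]
wrist 0.31 [[119.4, 345.6], [129.4, 346.6]]
wrist 0.315 [[117.6, 339.5], [127.6, 340.4]]
wrist 0.32 [[115.7, 333.2], [125.8, 334.1]]
wrist 0.325 [[113.9, 326.8], [124.0, 327.6]]
```

View pics/c5.png

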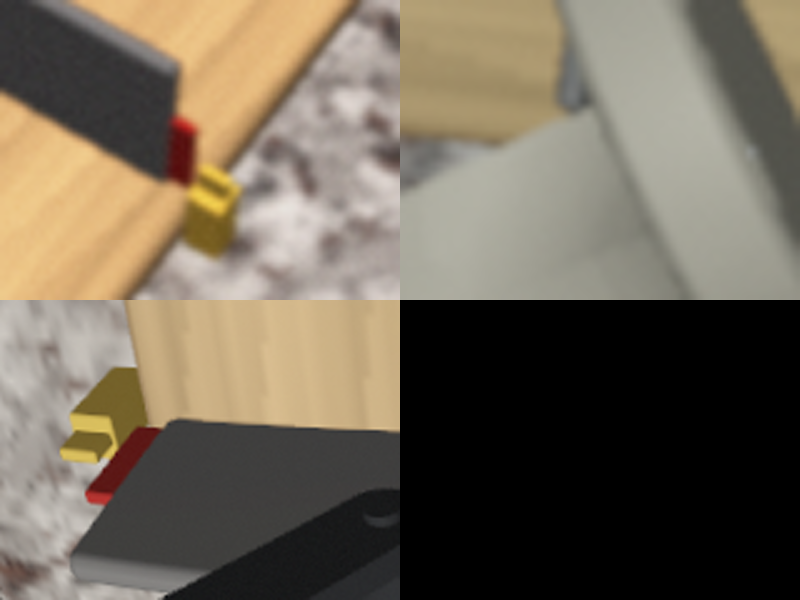

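The pointer is now nearly at the clip. I use depth for a sharper comparison of the red and yellow surfaces.

```bash
cat > dep.py <<'E'
from h import *
for n in ['wrist','scene']:
    im,d=get_image(n);h=cv2.cvtColor(im,cv2.COLOR_RGB2HSV);T=np.array(calibration(n)['cam_to_world'])
    w=np.zeros(d.shape,np.uint8)
    if n=='wrist': w[290:360,95:150]=1
    else: w[320:365,335:365]=1
    for t,ms in [('red',[((0,150,50),(6,255,255)),((174,150,50),(180,255,255))]),('yellow',[((22,130,60),(35,255,255))])]:
        m=sum(cv2.inRange(h,np.array(a),np.array(b)) for a,b in ms)*w
        P=[]
        for y,x in zip(*np.nonzero(m)):
            o,v=ray(n,(x,y));k=d[y,x]/-(T[:3,2]@v) if d[y,x]>0 else 0
            if k: P.append(o+v*k)
        P=np.array(P);print(n,t,len(P))
        for z in np.arange(.01,.07,.005):
            Q=P[(P[:,2]>=z)&(P[:,2]<z+.005)]
            if len(Q)>1: print('  z%.3f n%d x %.4f-%.4f y med %.4f  %.4f-%.4f'%(z,len(Q),*np.percentile(Q[:,0],[5,95]),np.median(Q[:,1]),*np.percentile(Q[:,1],[5,95])))
s=bot.get_state();print(s['t'],s['tcp_pos'])
E
python3 dep.py
```

```text
wrist red 313
  z0.020 n9 x 0.4196-0.4240 y med 0.3209  0.3207-0.3214
  z0.025 n36 x 0.4179-0.4253 y med 0.3212  0.3205-0.3220
  z0.030 n40 x 0.4183-0.4249 y med 0.3213  0.3205-0.3218
  z0.035 n42 x 0.4181-0.4252 y med 0.3212  0.3205-0.3218
  z0.040 n42 x 0.4179-0.4248 y med 0.3212  0.3205-0.3219
  z0.045 n45 x 0.4184-0.4250 y med 0.3212  0.3207-0.3217
  z0.050 n50 x 0.4179-0.4249 y med 0.3211  0.3204-0.3218
  z0.055 n48 x 0.4181-0.4247 y med 0.3204  0.3183-0.3219
wrist yellow 786
  z0.010 n81 x 0.4028-0.4144 y med 0.3282  0.3185-0.3289
  z0.015 n106 x 0.4032-0.4148 y med 0.3277  0.3188-0.3289
  z0.020 n97 x 0.4035-0.4145 y med 0.3279  0.3197-0.3289
  z0.025 n108 x 0.4025-0.4148 y med 0.3278  0.3204-0.3289
  z0.030 n197 x 0.4022-0.4140 y med 0.3247  0.3186-0.3286
  z0.035 n72 x 0.4034-0.4134 y med 0.3232  0.3206-0.3239
  z0.040 n77 x 0.4030-0.4134 y med 0.3223  0.3203-0.3238
scene red 53
  z0.025 n5 x 0.4212-0.4245 y med 0.3202  0.3192-0.3209
  z0.030 n5 x 0.4187-0.4247 y med 0.3203  0.3199-0.3206
  z0.035 n8 x 0.4188-0.4254 y med 0.3208  0.3200-0.3214
  z0.040 n7 x 0.4199-0.4246 y med 0.3207  0.3199-0.3216
  z0.045 n9 x 0.4184-0.4255 y med 0.3207  0.3202-0.3214
  z0.050 n7 x 0.4205-0.4262 y med 0.3203  0.3188-0.3209
  z0.055 n12 x 0.4180-0.4257 y med 0.3204  0.3178-0.3220
scene yellow 44
  z0.010 n2 x 0.4054-0.4069 y med 0.3277  0.3275-0.3279
  z0.025 n3 x 0.4009-0.4078 y med 0.3256  0.3239-0.3275
  z0.030 n21 x 0.4009-0.4112 y med 0.3255  0.3228-0.3278
  z0.035 n3 x 0.4009-0.4012 y med 0.3214  0.3213-0.3239
  z0.040 n12 x 0.4023-0.4110 y med 0.3223  0.3204-0.3241
12.85 [0.54376919 0.36485679 0.08265446]
```

Depth puts the pointer's centre at y ≈ 0.3193 (back face 0.3212) and the tongue's centre at 0.3221, so about 2.8 mm to go.

Emit:
{"method": "carry_out", "body": {
  "targets": [
    {"dx":0.07,"dy":0,"dz":0,"wx":0,"wy":0,"wz":0,"gripper":1},
    {"dx":0.07,"dy":0,"dz":0,"wx":0,"wy":0,"wz":0,"gripper":1},
    {"dx":0,"dy":0,"dz":0,"wx":0,"wy":0,"wz":0,"gripper":1},
    {"dx":0,"dy":0,"dz":0,"wx":0,"wy":0,"wz":0,"gripper":1}
  ]
}}

```text
t: 13.25
tcp_pos: [0.5438, 0.3675, 0.0826]
ee_rot: [2.236, 2.205, 0.005]
force: [1.6, 0.1, 5.0]
grip_width: 0.0
gripper_force: 2.8
```

```bash
python3 dep.py | grep -E 'red|yellow|z0.0(30|35|40|45|55)|\['
```

```text
wrist red 314
  z0.030 n42 x 0.4182-0.4248 y med 0.3240  0.3234-0.3248
  z0.035 n43 x 0.4184-0.4252 y med 0.3240  0.3233-0.3246
  z0.040 n43 x 0.4182-0.4249 y med 0.3239  0.3234-0.3244
  z0.045 n47 x 0.4180-0.4247 y med 0.3239  0.3232-0.3245
  z0.055 n49 x 0.4180-0.4245 y med 0.3230  0.3210-0.3246
wrist yellow 713
  z0.030 n175 x 0.4022-0.4140 y med 0.3249  0.3225-0.3286
  z0.035 n73 x 0.4033-0.4133 y med 0.3233  0.3212-0.3241
  z0.040 n72 x 0.4024-0.4132 y med 0.3222  0.3207-0.3240
scene red 56
  z0.030 n6 x 0.4192-0.4243 y med 0.3237  0.3223-0.3246
  z0.035 n8 x 0.4180-0.4257 y med 0.3230  0.3228-0.3244
  z0.040 n6 x 0.4216-0.4250 y med 0.3236  0.3229-0.3248
  z0.045 n12 x 0.4180-0.4261 y med 0.3237  0.3223-0.3249
  z0.055 n10 x 0.4189-0.4262 y med 0.3229  0.3213-0.3246
scene yellow 40
  z0.030 n19 x 0.4015-0.4113 y med 0.3252  0.3215-0.3277
  z0.035 n6 x 0.4015-0.4107 y med 0.3218  0.3211-0.3239
  z0.040 n8 x 0.4031-0.4099 y med 0.3221  0.3205-0.3230
13.35 [0.54381667 0.36753467 0.08259865]
```

Aligned: the pointer and tongue faces are both at y ≈ 0.324. I lift straight up.

Emit:
{"method": "carry_out", "body": {
  "targets": [
    {"dx":0,"dy":0,"dz":-0.1,"wx":0,"wy":0,"wz":0,"gripper":1},
    {"dx":0,"dy":0,"dz":-0.1,"wx":0,"wy":0,"wz":0,"gripper":1},
    {"dx":0,"dy":0,"dz":-0.1,"wx":0,"wy":0,"wz":0,"gripper":1},
    {"dx":0,"dy":0,"dz":-0.2,"wx":0,"wy":0,"wz":0,"gripper":1},
    {"dx":0,"dy":0,"dz":-0.3,"wx":0,"wy":0,"wz":0,"gripper":1},
    {"dx":0,"dy":0,"dz":-0.5,"wx":0,"wy":0,"wz":0,"gripper":1},
    {"dx":0,"dy":0,"dz":-0.5,"wx":0,"wy":0,"wz":0,"gripper":1},
    {"dx":0,"dy":0,"dz":0,"wx":0,"wy":0,"wz":0,"gripper":1}
  ]
}}

```text
t: 14.15
tcp_pos: [0.5434, 0.3677, 0.1198]
ee_rot: [2.236, 2.205, 0.005]
force: [-0.0, 0.4, -0.2]
grip_width: 0.004
gripper_force: 0.0
```

```bash
sed -i 's/w\[290:360,95:150\]/w[240:360,95:190]/' dep.py; python3 dep.py | grep -E 'red|yellow|z0.0(30|35|40|45|55)|\['; python3 - <<'E'
from h import *
im,d=get_image('scene');cv2.imwrite('pics/end.png',im[:,:,::-1]);print(bot.get_state()['force'])
E
```

```text
wrist red 227
  z0.030 n29 x 0.4181-0.4245 y med 0.3239  0.3234-0.3243
  z0.035 n33 x 0.4178-0.4248 y med 0.3237  0.3230-0.3243
  z0.040 n30 x 0.4178-0.4248 y med 0.3236  0.3230-0.3241
  z0.045 n30 x 0.4187-0.4249 y med 0.3236  0.3231-0.3243
  z0.055 n31 x 0.4181-0.4239 y med 0.3229  0.3210-0.3240
wrist yellow 548
  z0.030 n135 x 0.4021-0.4138 y med 0.3249  0.3218-0.3284
  z0.035 n59 x 0.4027-0.4133 y med 0.3232  0.3208-0.3239
  z0.040 n49 x 0.4026-0.4124 y med 0.3219  0.3205-0.3234
scene red 56
  z0.030 n6 x 0.4197-0.4253 y med 0.3231  0.3230-0.3236
  z0.035 n8 x 0.4190-0.4239 y med 0.3230  0.3219-0.3242
  z0.040 n10 x 0.4175-0.4256 y med 0.3237  0.3228-0.3250
  z0.045 n5 x 0.4208-0.4261 y med 0.3229  0.3224-0.3235
  z0.055 n10 x 0.4206-0.4258 y med 0.3228  0.3214-0.3248
scene yellow 48
  z0.030 n25 x 0.4013-0.4124 y med 0.3260  0.3229-0.3281
  z0.035 n4 x 0.3997-0.4071 y med 0.3217  0.3211-0.3261
  z0.040 n13 x 0.4023-0.4106 y med 0.3227  0.3212-0.3236
14.25 [0.5428655  0.36735703 0.11787154]
[0.24910043 1.02705536 0.21620445]
```

View pics/end.png

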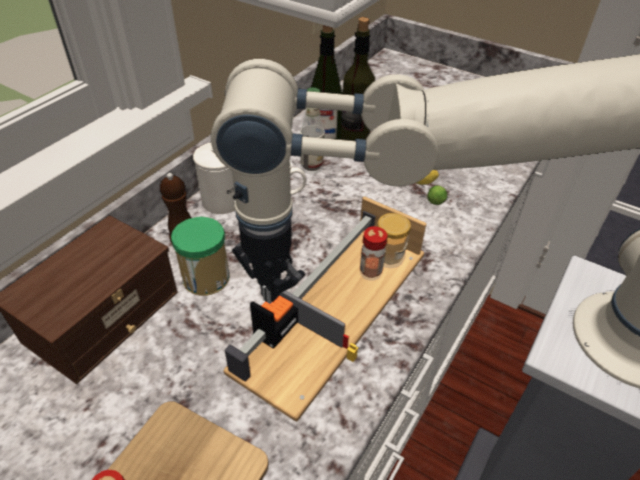

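The stop stays aligned with the pointer beside the clip at about (350,348), the jars are standing, and the finger is clear. I retreat a little higher and hand in.

Emit:
{"method": "carry_out", "body": {
  "targets": [
    {"dx":0,"dy":0,"dz":-0.7,"wx":0,"wy":0,"wz":0,"gripper":1},
    {"dx":0,"dy":0,"dz":-1,"wx":0,"wy":0,"wz":0,"gripper":1},
    {"dx":0,"dy":0,"dz":-0.8,"wx":0,"wy":0,"wz":0,"gripper":1},
    {"dx":0,"dy":0,"dz":0,"wx":0,"wy":0,"wz":0,"gripper":1},
    {"dx":0,"dy":0,"dz":0,"wx":0,"wy":0,"wz":0,"gripper":1}
  ]
}}

```text
t: 14.8
tcp_pos: [0.5429, 0.3674, 0.1679]
ee_rot: [2.237, 2.206, 0.002]
force: [0.1, 0.3, -0.1]
grip_width: -0.0
gripper_force: 0.0
```

```bash
python3 -c "
from bench import job_done
print(job_done())"
```

```text
the job is handed in; nothing more can be done
None
```

The stop was pushed back until its red pointer lined up with the yellow clip (within about 1 mm by depth), the release was let go and the stop stayed there; the clip and jars stand where they were, and the job was handed in at about 15 s.

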